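Slide the opened sealant cartridge home into its bay

TASK

The tall opened sealant cartridge has been left standing out on the plank. Push it with the fingers, without squeezing or lifting it, so that it slides standing upright into the empty bay of the wooden rack, right back against the rack's back board. Push it gently and low enough that it never rocks or tips (its nozzle is full of fresh sealant), leave everything else where it is, and move clear at the end.

Things in the scene. Friction and masses are not known exactly. Their poses are not given: they have to be found in the camera images.
- cartridge: Opened sealant cartridge: upright white plastic cylinder with grey label, 50 mm diameter, 215 mm high, plus a slim conical nozzle on top (297 mm in all). Loose, 0.28-0.48 kg, standing on the bare plank to the right of the rack. Origin: centre of its underside; z along its axis. Friction on the plank is 0.4-0.6: a level push above about 40 mm may tip it, lower down it slides.
- rack: Plywood rack fixed to the plank on the left, no floor, open to the right. Back board 240 mm long, 70 high; 4 fins, 10 thick, 50 high, make 3 bays 62 mm wide. Origin: plank level, centre of the middle bay, 26 mm in front of the board's face. x runs into the bays (to the robot's left); board's face at x = 26, fins' noses at -12. y along the board: bay centres -72, 0, 72, fins -108, -36, 36, 108.
- card: Rectangle of white card, 50 x 56 mm, under 1 mm thick, stuck down flat (nothing catches on it), on the floor of the empty bay: any of the three. Origin: its centre, on that bay's centre line, 26 mm in front of the back board's face; axes parallel to the rack's. A cartridge pushed right back touches the board with its axis 1 mm past this point in x.
- spray_can: Slim grey spray can with a black cap, 50 mm in diameter, 187 mm high, loose, standing in another bay of the rack. Origin: centre of its underside. Leave alone.
- glue_bottle: White glue bottle with a black spout, 48 mm in diameter, 182 mm high, loose, standing in another bay of the rack. Origin: centre of its underside. Leave alone.
- bracket: Grey aluminium pipe bracket (a saddle strap, 98 by 24 mm, 27 mm high), loose on the plank on the right. Origin: centre of its underside. Leave alone.
- hub_cap: Domed round steel wheel hub cap, 144 mm in diameter, 33 mm high, loose on the plank, left of the rack. Origin: centre of its underside. Leave alone.
- torch_switch: Small black plastic torch switch, 38 by 18 mm, 15 mm high, loose on the plank near the robot. Origin: centre of its underside. Leave alone.
- gasket: Blue hard silicone gasket ring, 68 mm in diameter, 6 mm high, loose on the plank on the left. Origin: centre of its underside. Leave alone.
- lamp_shade: Terracotta lamp shade, a hollow cone standing on its wide end, 150 mm across at the foot, 110 mm high, loose on the plank on the right. Origin: centre of its underside. Leave alone.

How it is judged:
At the end, for the whole second after the job is handed in: The cartridge stands upright (within 0.05 rad) and still on the plank in the empty bay: its axis within 10 mm of the bay's centre line, and its back within 9 mm of the back board (x of cartridge in the frame of card between -0.008 and 0.006 m and y of cartridge in the frame of card between -0.01 and 0.01 m and angle between cartridge's own z axis and vertical below 0.05 rad and height (world z) of cartridge below 0.004 m and linear speed of cartridge below 0.01 m/s); the robot touches nothing.
It fails at once if the cartridge rocks or tips (more than 0.15 rad from upright) (angle between cartridge's own z axis and vertical above 0.15 rad).
It fails at once if the cartridge is lifted off the plank (8 mm) (height (world z) of cartridge above 0.008 m).
It fails at once if the cartridge is squeezed or pressed hard with the fingers (more than 25 N) (contact force between the fingers and cartridge above 25 N).
It fails at once if the cartridge is knocked along faster than 0.35 m/s (linear speed of cartridge above 0.35 m/s).
It fails at once if anything else is shifted (more than 12 mm), or a neighbour in the rack is tipped (distance of any of spray_can, glue_bottle, bracket, hub_cap, torch_switch, gasket, lamp_shade from where it was at the start of the episode above 0.012 m or angle between any of spray_can, glue_bottle's own z axis and vertical above 0.2 rad).
It also fails if it takes over 64 s, if anything falls off the work surface, if the arm or the gripper's body presses on something with over 40 N, if the wrist force passes 120 N, or if a joint passes its speed limit or range.

ROBOT

A 7-joint arm with a two-finger parallel gripper is mounted at the origin on the work surface. World frame = base frame: x ahead of the robot, y to its left, z up, the work surface at z = 0. Lengths are in m, angles in rad, forces in N, time in s.
With the tool pointing down it reaches from about 0.4 to 0.85 m from the base axis. Payload 10.4 kg.
Tool frame: the origin (TCP) lies at the very end of the fingers, on their centre line; the grasp point (between the pads) lies 19 mm behind it; z points along the fingers, y is the direction in which the jaws open and shut (so a half turn about z gives the same grasp; the last joint's range is limited). The gripper opens to 87 mm and grips with 3 to 60 N. Pads are 19 mm wide; open, the fingers measure 117 mm over their backs; the gripper's body (75 mm by 190 mm) begins 51 mm behind the grasp point.
Start: joints at [-1.151, 0.332, -0.065, 1.46, 0.022, 1.35, -0.088], TCP at [0.268, 0.565, 0.223] pointing down, gripper open.
Joint ranges: [-2.6, 2.6], [-0.5, 2.12], [-1.47, 1.34], [0.16, 2.42], [-1.27, 4.41], [0.06, 2.06], [-2.6, 2.6]. Speed limits (rad/s): [2.22, 2.22, 2.79, 2.79, 3.14, 3.14, 3.14].

INTERFACE

Orientations are given as a unit quaternion [x, y, z, w].
In Python, from bench import read_state, imaging, r gives the robot as it stands. The module is installed in compiled form; this text tells all that it offers.
- The arm moves only by the tool move_arm, never from a script. Its argument "series" is a list of rows, each a list of 4 numbers: the shift along the tool's x, y, z in m, then the turn about the tool's z in rad. In form: [[x, y, z, roll], ...]. A call has 1 to 20 rows; each row is the pose to reach, as a shift and turn from the pose commanded when the call began, along the tool's axes at that moment; what a row does not reach only later rows make up. A row lasts 1/10 s, in which the tool goes at most 50 mm and 8.59 degrees, less where a joint would pass 70% of its speed; a pose out of reach is approached as far as the arm can. A call with a gripper value outside its range is refused whole. "claw" is the gripper's target within -1 to 1 (fully open at 1, half-way at 0, shut at -1), set as the call begins (left out, the last holds). The fingers move at their own pace and stop on an object; "newtons" is the grip in N (left out, the last holds). Time passes only in rows, so rows that repeat a pose let the fingers close. It gives the time, the measured TCP pose, the force and the opening at its end, in the units of the state.
- read_state(): the state, without advancing time (a new reading comes with each control period).
- imaging.camera(name): name is "scene" or "top" or "wrist"; returns (picture, depth): 384x512x3 uint8, red, green, blue; 384x512 float32, m along the optical axis (not along the pixel's ray), 0 where there is no reading.
- imaging.get_calibration(name): a dict with "camera_matrix" (3x3 intrinsics, pixels), "k1" (the pictures are not rectified: a ray, as slopes to the right and down, at radius r is drawn at 1 + k1 r^2 times it, then the intrinsics apply), "R" (3x3) and "t" (3): a world point X has camera coordinates R X + t. Camera axes: x right, y down, z forward; pixel columns grow to the right and rows downward; lengths in m; the calibration is good to about 2 mm. A picture is of the moment at which its call begins: read the wrist's pose just before it. get_calibration takes no time and is no camera call; for the wrist camera it gives the pose at the moment of the call.
- r.close_job(): hands the job in, once; it reports no verdict.
The state is a dict: "time": time; "joint_positions": joint angles; "joint_vel": joint speeds; "joint_torque": joint torques, N m; "ee_pos": TCP position; "eef_rot": TCP orientation; "ft_force": force on the tool from outside, world axes, zero at the start; "torque": the same for the moment, N m; "width": finger opening in m.
Only numpy, scipy, OpenCV 4.12 (cv2) and the standard library are available. Lean on these libraries where they do the work, as an engineer would, in place of code of your own. Each camera call takes 0.05 s, during which the arm holds its last target.

## Working session

There is one attempt and no reset: what is moved stays moved. The work goes in short steps, Python scripts to look and compute and a tool call to move; the robot and the scene stay as the last step left them, time stands still between calls to the robot, and variables do not carry over. Pictures are saved under pics/ and viewed, and the job is handed in when it is done.

Besides the shell and the picture viewer there is one more tool, called after ">>>" in YAML: its name, and indented under it one key for each argument. move_arm: Moves the arm, as the interface text tells. Its arguments: {"type":"object","properties":{"series":{"type":"array","items":{"type":"array","items":{"type":"number"}}},"claw":{"type":"number"},"newtons":{"type":"number"}},"required":["series"]}

```bash
mkdir -p pics
python3 - <<'E'
from bench import read_state, imaging, r
import cv2,numpy as np
s=read_state();print(s)
for n in ["scene","top"]:
    c=imaging.get_calibration(n);print(n,c)
    p,d=imaging.camera(n);np.savez(f"pics/{n}0.npz",p=p,d=d)
    cv2.imwrite(f"pics/{n}0.png",p[:,:,::-1])
E
```

```text
{'time': 0.0, 'joint_positions': array([-1.15055241,  0.33292089, -0.06472506,  1.46094655,  0.02159213,
        1.34993112, -0.08850204]), 'joint_vel': array([-0.00052798,  0.00057522, -0.0008928 , -0.00053572,  0.00141027,
        0.00026912, -0.0008013 ]), 'joint_torque': array([-5.51001813e-04, -6.23265052e+01,  2.41896871e-02, -3.89884615e+01,
       -6.14009541e-02,  4.00108576e-02,  1.37115726e-04]), 'ee_pos': array([0.26763646, 0.56434962, 0.22172092]), 'eef_rot': array([ 2.19597014e-01,  9.75590376e-01, -7.42366352e-04, -1.39045051e-04]), 'ft_force': array([ 0.11567916, -0.8423172 ,  0.72838027]), 'torque': array([ 0.04741178, -0.00467797,  0.01266972]), 'width': 0.08693917873215791}
scene {'camera_matrix': array([[441.41876589,   0.        , 252.92236496],
       [  0.        , 441.41876589, 196.23532044],
       [  0.        ,   0.        ,   1.        ]]), 'k1': -0.06649651993199421, 'R': array([[ 0.70289752,  0.71123104, -0.00924555],
       [ 0.59572505, -0.59574766, -0.5386988 ],
       [-0.38864732,  0.37314225, -0.8424477 ]]), 't': array([-0.40594475, -0.28986688,  1.3775987 ])}
top {'camera_matrix': array([[489.20863705,   0.        , 255.4794783 ],
       [  0.        , 489.20863705, 195.40988241],
       [  0.        ,   0.        ,   1.        ]]), 'k1': -0.14088439755269921, 'R': array([[-0.02821578, -0.99951456, -0.01321028],
       [-0.98488088,  0.03005752, -0.17060536],
       [ 0.17091961,  0.00819679, -0.98525088]]), 't': array([0.03966207, 0.52659476, 1.1255643 ])}
```

View pics/scene0.png

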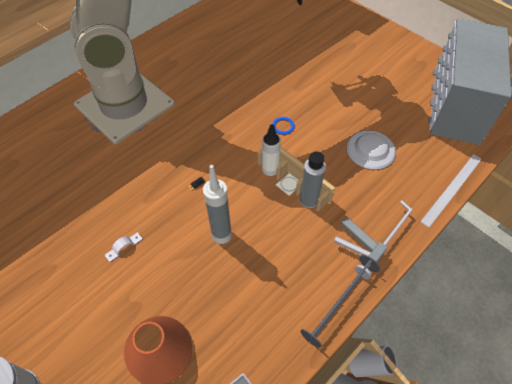

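View pics/top0.png

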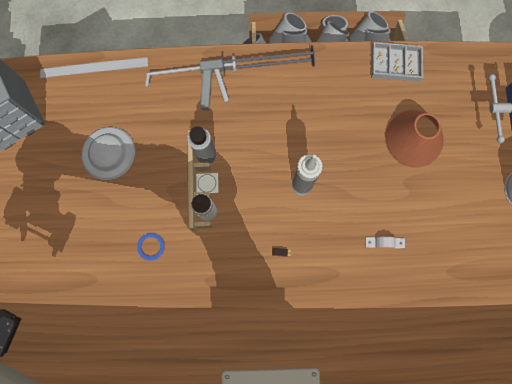

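The middle bay, at top-view pixel (207,183), holds the card. The cartridge base is near (302,188), with the cans on either side of that bay. Next I'll measure these.

```bash
cat > h.py <<'E'
import numpy as np,cv2
from bench import read_state, imaging, r
def cloud(n,d,c):
    K=c["camera_matrix"];h,w=d.shape
    u,v=np.meshgrid(np.arange(w),np.arange(h))
    pts=np.stack([u,v],-1).reshape(-1,1,2).astype(float)
    q=cv2.undistortPoints(pts,K,np.array([c["k1"],0,0,0.]))[:,0]
    X=np.c_[q,np.ones(len(q))]*d.reshape(-1,1)
    W=(X-c["t"])@c["R"]
    W[d.ravel()<=0]=np.nan
    return W.reshape(h,w,3)
def circ(P):
    A=np.c_[2*P[:,:2],np.ones(len(P))];b=(P[:,:2]**2).sum(1)
    s=np.linalg.lstsq(A,b,rcond=None)[0];return s[:2],np.sqrt(s[2]+s[0]**2+s[1]**2)
E
python3 - <<'E'
from h import *
for n in ["top","scene"]:
    z=np.load(f"pics/{n}0.npz");W=cloud(n,z["d"],imaging.get_calibration(n));p=z["p"].astype(int)
    print(n,"plane z",np.nanmedian(W[280:300,300:400,2]) if n=="top" else np.nanmedian(W[250:300,60:100,2]))
    if n=="top":
        for nm,(u,v) in dict(card=(207,183),cart=(302,188),can=(199,136),glue=(201,204)).items(): print(nm,W[v,u])
    R=W.reshape(-1,3);C=p.reshape(-1,3)
    np.savez(f"pics/W{n}.npz",W=W,p=p)
    # heights slices of cartridge
    ctr=np.array([0.43,-0.07]) 
    m=(R[:,0]>.3)&(R[:,0]<.6)&(R[:,1]<0.02)&(R[:,1]>-.2)
    for a,b in [(.02,.06),(.06,.1),(.1,.15),(.15,.2),(.205,.222),(.22,.3)]:
        k=m&(R[:,2]>a)&(R[:,2]<b);Q=R[k]
        if k.sum()>10: print((a,b),k.sum(),Q.mean(0),Q.min(0),Q.max(0),circ(Q))
p=cv2.imread("pics/top0.png");cv2.imwrite("pics/topc.png",cv2.resize(p[110:260,170:330],None,fx=5,fy=4,interpolation=2)[:600])
E
```

```text
top plane z -9.134790030746593e-05
card [0.57026471 0.14490737 0.00208874]
cart [ 0.53219052 -0.0831759   0.09911481]
can [0.63704919 0.14127921 0.18600309]
glue [0.49177825 0.14070226 0.16429693]
(0.02, 0.06) 59 [ 0.53844792 -0.08332269  0.04189489] [ 0.53135884 -0.11142941  0.02050313] [ 0.56362379 -0.06604859  0.05946628] (array([ 0.55719361, -0.09108683]), np.float64(0.025085179291895868))
(0.06, 0.1) 73 [ 0.53892112 -0.08241604  0.08156385] [ 0.53177796 -0.10985241  0.06006354] [ 0.56305853 -0.06585034  0.09941625] (array([ 0.55692808, -0.09102435]), np.float64(0.02501466995892061))
(0.1, 0.15) 95 [ 0.53851554 -0.08328942  0.12589875] [ 0.53159217 -0.1130721   0.10115008] [ 0.56120708 -0.0661634   0.1499973 ] (array([ 0.557212  , -0.09114331]), np.float64(0.02509859733312443))
(0.15, 0.2) 118 [ 0.53911963 -0.08253433  0.17502959] [ 0.53152675 -0.11165456  0.15033352] [ 0.56132065 -0.06598423  0.19927487] (array([ 0.55706805, -0.09120569]), np.float64(0.024865298184794233))
(0.205, 0.222) 352 [ 0.55335898 -0.08979572  0.21571202] [ 0.53181857 -0.11687371  0.20562274] [ 0.58300719
[... 832 characters left out ...]
504 -0.07699293  0.14989616] (array([ 0.55858151, -0.09554935]), np.float64(0.0247093861689859))
(0.15, 0.2) 270 [ 0.57432928 -0.10630179  0.17549872] [ 0.54685705 -0.12110009  0.15004211] [ 0.58415828 -0.07743605  0.19984451] (array([ 0.55852951, -0.09546656]), np.float64(0.024522076264710358))
(0.205, 0.222) 310 [ 0.56532049 -0.10025874  0.21555655] [ 0.53431845 -0.12183007  0.20505856] [ 0.58387971 -0.07036531  0.22192351] (array([ 0.55980611, -0.09638977]), np.float64(0.019976223027057864))
(0.22, 0.3) 215 [ 0.56266646 -0.09858272  0.25118275] [ 0.54534413 -0.1121381   0.22004385] [ 0.57672454 -0.08064022  0.29762229] (array([ 0.56128334, -0.0978219 ]), np.float64(0.0071472021975972685))
```

View pics/topc.png

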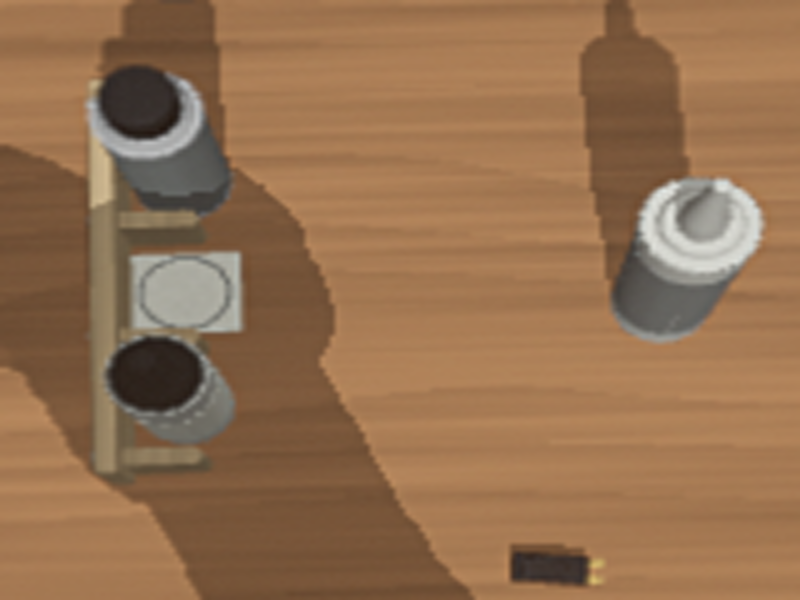

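Run:
```python
from h import *
def ray0(c,uv,z=0):
    q=cv2.undistortPoints(np.array(uv,float).reshape(-1,1,2),c["camera_matrix"],np.array([c["k1"],0,0,0.]))[:,0]
    D=np.c_[q,np.ones(len(q))]@c["R"]; o=-c["R"].T@c["t"]
    return o+D*((z-o[2])/D[:,2])[:,None]
for n,(u,v) in dict(top=(207,183),scene=(289,184)).items():
    z=np.load(f"pics/{n}0.npz");p=z["p"];c=imaging.get_calibration(n);W=cloud(n,z["d"],c)
    hsv=cv2.cvtColor(p,cv2.COLOR_RGB2HSV)
    m=((hsv[:,:,1]<90)&(hsv[:,:,2]>110)&(np.abs(W[:,:,2])<.012)).astype(np.uint8)
    lab=cv2.connectedComponents(m,connectivity=4)[1]; 
    k=lab==np.bincount(lab[v-8:v+8,u-8:u+8].ravel()[lab[v-8:v+8,u-8:u+8].ravel()>0]).argmax()
    ys,xs=np.where(k);P=ray0(c,np.c_[xs,ys],0.001)
    rect=cv2.minAreaRect((P[:,:2]*1000).astype(np.float32));print(n,k.sum(),rect,P.mean(0))
    # rack board top z~.07 and fins z~.05
    R=W.reshape(-1,3);box=(R[:,0]>.4)&(R[:,0]<.75)&(R[:,1]>.08)&(R[:,1]<.23)
    for a,b in [(.062,.074),(.045,.054)]:
        Q=R[box&(R[:,2]>a)&(R[:,2]<b)]
        hh=hsv.reshape(-1,3)[box&(R[:,2]>a)&(R[:,2]<b)]
        Q=Q[(hh[:,1]>60)]
        if len(Q)>10:
            print(a,len(Q),cv2.minAreaRect((Q[:,:2]*1000).astype(np.float32)),Q.mean(0))
    # front face/back edges of board top
    for nm,bx in dict(can=(.6,.72),glue=(.44,.54)).items():
        Q=R[(R[:,0]>bx[0])&(R[:,0]<bx[1])&(R[:,1]>.08)&(R[:,1]<.21)&(R[:,2]>.08)&(R[:,2]<.14)]
        if len(Q)>10: print(nm,len(Q),circ(Q))
    for nm,b in dict(bracket=(.3,.5,-.4,-.15),switch=(.33,.48,-.1,.05),shade=(.5,.8,-.5,-.2)).items():
        Q=R[(R[:,0]>b[0])&(R[:,0]<b[1])&(R[:,1]>b[2])&(R[:,1]<b[3])&(R[:,2]>.008)]
        if len(Q): print(nm,len(Q),Q.min(0),Q.max(0))
```

```text
top 434 ((571.8738403320312, 145.1184539794922), (56.26314163208008, 48.573211669921875), 88.23670196533203) [0.5721485  0.14504231 0.001     ]
0.062 416 ((570.602783203125, 173.01524353027344), (239.86154174804688, 23.914405822753906), 0.4112555682659149) [0.55270019 0.17824993 0.06934302]
0.045 188 ((543.5704956054688, 153.77639770507812), (46.857757568359375, 188.2911834716797), 87.6180191040039) [0.53190815 0.15621746 0.04992504]
can 148 (array([0.64313206, 0.14676024]), np.float64(0.024785413570379482))
glue 284 (array([0.49792519, 0.14486047]), np.float64(0.020515394263310498))
bracket 200 [ 0.33243623 -0.3370898   0.008007  ] [ 0.48910729 -0.16755045  0.03157456]
switch 105 [ 0.38263453 -0.04828246  0.00810651] [0.40289102 0.01981632 0.01922999]
shade 2226 [ 0.59699188 -0.45506088  0.00801839] [ 0.7923736  -0.24843236  0.11596247]
scene 304 ((572.5945434570312, 142.96633911132812), (59.6938362121582, 52.1715202331543), 89.60242462158203) [0.57047064 0.14049013 0.001     ]
0.062 226 ((587.6357421875, 151.96279907226562), (212.44180297851562, 56.59718322753906), 0.9418085813522339) [0.59010773 0.17059369 0.06893881]
0.045 228 ((576.6741943359375, 148.3558349609375), (234.9484405517578, 46.651641845703125), 2.6895439624786377) [0.59626787 0.15258395 0.04965642]
can 275 (array([0.64460953, 0.14170766]), np.float64(0.02445701535849081))
glue 333 (array([0.50235665, 0.13930568]), np.float64(0.02046488094509474))
bracket 203 [ 0.3942597  -0.33955447  0.00803441] [ 0.42337292 -0.25142591  0.03275314]
switch 75 [ 0.38707161 -0.0543465   0.00801237] [ 0.4075686  -0.01645432  0.02059811]
shade 3083 [ 0.60024772 -0.46519728  0.00810683] [ 0.74667463 -0.20297672  0.11472419]
```

Run:
```python
from h import *
p,d=imaging.camera("wrist");c=imaging.get_calibration("wrist");s=read_state()
W=cloud("w",d,c);q=s["eef_rot"]
from scipy.spatial.transform import Rotation as Ro
M=Ro.from_quat(q).as_matrix()
T=(W-s["ee_pos"])@M
np.save("pics/wt.npy",T)
print(M@np.eye(3)); print("cam in tool",(-c["R"].T@c["t"]-s["ee_pos"])@M)
near=(T[:,:,2]<0.005)
Q=T[near];print(len(Q),np.nanmin(Q,0),np.nanmax(Q,0))
for a,b in [(-.02,0),(-.05,-.03),(-.08,-.06),(-.2,-.08)]:
    for sgn in (1,-1):
        K=Q[(Q[:,2]>a)&(Q[:,2]<b)&(Q[:,1]*sgn>0)]
        if len(K):print(a,b,sgn,len(K),K.min(0),K.max(0))
cv2.imwrite("pics/w0.png",p[:,:,::-1])
```

```text
[[-9.03590547e-01  4.28396905e-01 -4.63649715e-04]
 [ 4.28397156e-01  9.03590015e-01 -9.80692962e-04]
 [-1.17657673e-06 -1.08477111e-03 -9.99999412e-01]]
cam in tool [ 0.08250763  0.00088495 -0.16252838]
57856 [-0.01058334 -0.07366423 -0.11293538] [0.03969697 0.07432535 0.0007888 ]
-0.02 0 1 702 [-0.00919252  0.04443362 -0.0199913 ] [ 1.28312913e-02  5.40213709e-02 -1.96252728e-05]
-0.02 0 -1 722 [-0.00922575 -0.05184504 -0.01996286] [ 1.23421946e-02 -4.16742195e-02 -9.85263793e-05]
-0.05 -0.03 1 991 [-0.01005265  0.04408052 -0.04999605] [ 0.01284661  0.05874121 -0.03001204]
-0.05 -0.03 -1 996 [-0.00973253 -0.0565451  -0.04999945] [ 0.01269784 -0.04215209 -0.03005804]
-0.08 -0.06 1 1887 [-0.00620484  0.04782391 -0.0799872 ] [ 0.03926962  0.07432535 -0.06000442]
-0.08 -0.06 -1 2481 [-0.01058334 -0.07366423 -0.07999197] [ 0.0394899  -0.04592183 -0.06000164]
-0.2 -0.08 1 25266 [ 1.14396355e-02  1.01719219e-06 -1.12935379e-01] [ 0.03969697  0.07018043 -0.08000778]
-0.2 -0.08 -1 23195 [ 0.00489522 -0.06950209 -0.11287631] [ 3.94165760e-02 -8.02243285e-08 -8.00057772e-02]
```

View pics/w0.png

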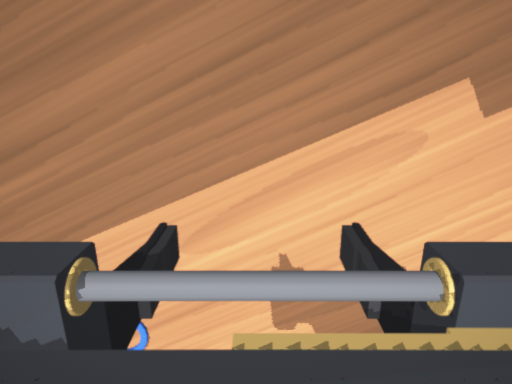

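Run:
```python
import numpy as np
T=np.load("pics/wt.npy")
for u in (3,60,90,130,160,256,300,350,380,440,500):
    print(u,[(v,)+tuple((T[v,u]*1000).round().astype(int)) for v in (235,250,265,275,285,295,305,320,338,345,352,365,380) if T[v,u,2]<.01])
```

```text
3 [(250, np.int64(39), np.int64(-68), np.int64(-81)), (265, np.int64(39), np.int64(-63), np.int64(-88)), (275, np.int64(39), np.int64(-59), np.int64(-94)), (285, np.int64(37), np.int64(-58), np.int64(-95)), (295, np.int64(34), np.int64(-60), np.int64(-94)), (305, np.int64(31), np.int64(-60), np.int64(-94)), (320, np.int64(27), np.int64(-61), np.int64(-94)), (338, np.int64(22), np.int64(-62), np.int64(-95)), (345, np.int64(19), np.int64(-63), np.int64(-94)), (352, np.int64(27), np.int64(-54), np.int64(-104)), (365, np.int64(26), np.int64(-52), np.int64(-107)), (380, np.int64(27), np.int64(-49), np.int64(-111))]
60 [(250, np.int64(39), np.int64(-53), np.int64(-81)), (265, np.int64(39), np.int64(-49), np.int64(-89)), (275, np.int64(38), np.int64(-47), np.int64(-92)), (285, np.int64(35), np.int64(-47), np.int64(-92)), (295, np.int64(33), np.int64(-47), np.int64(-93)), (305, np.int64(31), np.int64(-47), np.int64(-94)), (320, np.int64(27), np.int64(-48), np.int64(-94)), (338, np.int64(22), np.int64(-48), np.int64(-95)), (345, np.int64(19), np.int64(-49), np.int64(-93)), (352, np.int64(27),
[... 4230 characters left out ...]
nt64(25), np.int64(39), np.int64(-106)), (380, np.int64(26), np.int64(37), np.int64(-110))]
500 [(250, np.int64(39), np.int64(67), np.int64(-80)), (265, np.int64(39), np.int64(62), np.int64(-88)), (275, np.int64(38), np.int64(59), np.int64(-93)), (285, np.int64(37), np.int64(57), np.int64(-95)), (295, np.int64(34), np.int64(58), np.int64(-94)), (305, np.int64(31), np.int64(59), np.int64(-94)), (320, np.int64(27), np.int64(60), np.int64(-94)), (338, np.int64(24), np.int64(58), np.int64(-97)), (345, np.int64(24), np.int64(57), np.int64(-100)), (352, np.int64(27), np.int64(53), np.int64(-104)), (365, np.int64(26), np.int64(51), np.int64(-107)), (380, np.int64(26), np.int64(48), np.int64(-111))]
```

>>> move_arm:
  series:
    - [0,0,-0.03,0]
    - [0.02,0,-0.06,0.08]
    - [0.05,-0.01,-0.09,0.16]
    - [0.08,-0.02,-0.12,0.25]
    - [0.11,-0.027,-0.13,0.35]
    - [0.14,-0.034,-0.13,0.45]
    - [0.17,-0.042,-0.13,0.56]
    - [0.2,-0.05,-0.13,0.67]
    - [0.23,-0.057,-0.13,0.78]
    - [0.266,-0.065,-0.13,0.89]
    - [0.266,-0.065,-0.13,1.0]
    - [0.266,-0.065,-0.13,1.127]
    - [0.266,-0.065,-0.13,1.127]

```text
time: 1.45
ee_pos: [-0.0006, 0.6199, 0.3522]
eef_rot: [0.707, 0.707, -0.0, 0.0]
ft_force: [0.7, -0.2, -0.6]
width: 0.087
```

>>> move_arm:
  series:
    - [0.03,0,0,0]
    - [0.06,0,0,0]
    - [0.09,0,0,0]
    - [0.12,0,0,0]
    - [0.15,0,0,0]
    - [0.18,0,0,0]
    - [0.21,0,0,0]
    - [0.24,0,0,0]
    - [0.27,0,0,0]
    - [0.3,0,0,0]
    - [0.33,0,0,0]
    - [0.36,0,0,0]

```text
time: 2.65
ee_pos: [-0.0164, 0.8364, 0.3281]
eef_rot: [0.694, 0.72, 0.01, 0.003]
ft_force: [-0.2, 0.4, 0.2]
width: 0.0871
```

Run:
```python
from h import *
s=read_state();print(s["joint_positions"].round(3),s["ee_pos"],s["eef_rot"])
for n in ("scene","wrist"):
    p,d=imaging.camera(n);cv2.imwrite(f"pics/{n}1.png",p[:,:,::-1])
```

```text
[-1.552  1.024 -0.953  0.187  0.895  1.994 -1.674] [-0.01638635  0.83644507  0.32814303] [0.69380385 0.72008906 0.01003908 0.00267958]
```

View pics/scene1.png

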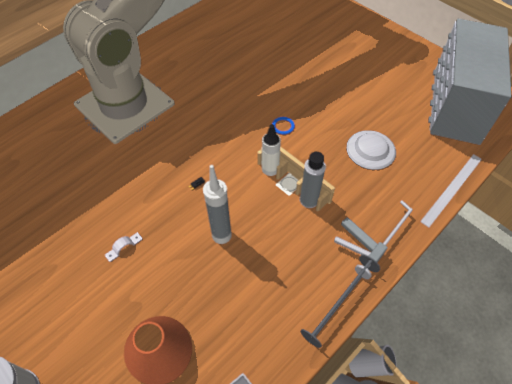

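>>> move_arm:
  series:
    - [0.03,0,0,0]
    - [0.1,0,0,0]
    - [0.15,0,0,0]
    - [0.2,0,0,0]
    - [0.25,0,0,0]
    - [0.25,0,0,0]
    - [0.25,0,0,0]

```text
time: 3.45
ee_pos: [-0.017, 0.864, 0.276]
eef_rot: [0.691, 0.723, 0.012, 0.004]
ft_force: [-0.3, 0.7, -0.8]
width: 0.087
```

Run:
```python
from h import *
s=read_state();print(s["joint_positions"].round(3),s["ee_pos"],s["eef_rot"])
```

```text
[-1.639  1.077 -0.146  0.163  0.16   1.894 -1.611] [-0.01696722  0.86404909  0.27597873] [0.69114819 0.72260643 0.01177247 0.00394222]
```

>>> move_arm:
  series:
    - [2,0,0,0]
    - [2,0,0,0]
    - [2,0,0,0]
    - [2,0,0,0]
    - [2,0,0,0]
    - [2,0,0,0]

```text
time: 4.05
ee_pos: [-0.0121, 0.8942, 0.2356]
eef_rot: [0.692, 0.722, 0.023, -0.008]
ft_force: [0.6, -0.1, -0.3]
width: 0.0869
```

Run:
```python
from h import *
s=read_state();print(s["joint_positions"].round(3),s["ee_pos"],s["eef_rot"])
```

```text
[-1.709  1.188  1.026  0.162 -0.957  1.82  -1.516] [-0.01213923  0.89421274  0.23555039] [ 0.69177703  0.72168086  0.0234537  -0.0084383 ]
```

>>> move_arm:
  series:
    - [-0.05,0,0,0]
    - [-0.05,0,0,0]
    - [-0.05,0,0,0]
    - [-0.05,0,0,0]

```text
time: 4.45
ee_pos: [-0.0089, 0.8421, 0.2341]
eef_rot: [0.694, 0.72, 0.022, -0.009]
ft_force: [0.1, -0.3, -0.5]
width: 0.0872
```

>>> move_arm:
  series:
    - [2,0,-1.5,0]
    - [2,0,-1.5,0]
    - [2,0,-1.5,0]
    - [2,0,-1.5,0]
    - [2,0,-1.5,0]
    - [2,0,-1.5,0]
    - [2,0,-1.5,0]
    - [2,0,-1.5,0]
    - [2,0,-1.5,0]
    - [2,0,-1.5,0]

```text
time: 5.45
ee_pos: [-0.022, 0.8582, 0.3476]
eef_rot: [0.691, 0.721, 0.037, -0.023]
ft_force: [0.4, 1.4, 0.1]
width: 0.087
```

```bash
cat > st.py <<'E'
from h import *
from scipy.spatial.transform import Rotation as Ro
s=read_state();print(s["time"],s["joint_positions"].round(3),s["ee_pos"].round(4));print(Ro.from_quat(s["eef_rot"]).as_matrix().round(3))
E
python3 st.py
```

```text
5.45 [-1.731  1.079  1.271  0.161 -1.177  1.923 -1.512] [-0.022   0.8582  0.3476]
[[-0.043  0.999  0.018]
 [ 0.995  0.042  0.086]
 [ 0.085  0.022 -0.996]]
```

>>> move_arm:
  series:
    - [2,0,-0.5,0]
    - [2,0,-0.5,0]
    - [2,0,-0.5,0]
    - [2,0,-0.5,0]
    - [2,0,-0.5,0]
    - [2,0,-0.5,0]
    - [2,0,-0.5,0]
    - [2,0,-0.5,0]
    - [2,0,-0.5,0]
    - [2,0,-0.5,0]
    - [2,0,-0.5,0]
    - [2,0,-0.5,0]
    - [2,0,-0.5,0]
    - [2,0,-0.5,0]
    - [2,0,-0.5,0]

```text
time: 6.95
ee_pos: [-0.0285, 0.9041, 0.2861]
eef_rot: [0.691, 0.72, 0.053, -0.039]
ft_force: [-0.0, 0.4, 0.9]
width: 0.0871
```

```bash
python3 st.py
```

```text
6.95 [-1.733  1.154  1.272  0.162 -1.192  1.804 -1.521] [-0.0285  0.9041  0.2861]
[[-0.042  0.999  0.017]
 [ 0.991  0.04   0.13 ]
 [ 0.129  0.022 -0.991]]
```

>>> move_arm:
  series:
    - [2,0,-0.3,0]
    - [2,0,-0.3,0]
    - [2,0,-0.3,0]
    - [2,0,-0.3,0]
    - [2,0,-0.3,0]
    - [2,0,-0.3,0]
    - [2,0,-0.3,0]
    - [2,0,-0.3,0]
    - [2,0,-0.3,0]
    - [2,0,-0.3,0]
    - [2,0,-0.3,0]
    - [2,0,-0.3,0]
    - [2,0,-0.3,0]
    - [2,0,-0.3,0]
    - [2,0,-0.3,0]
    - [2,0,-0.3,0]
    - [2,0,-0.3,0]
    - [2,0,-0.3,0]
    - [2,0,-0.3,0]
    - [2,0,-0.3,0]

```text
time: 8.95
ee_pos: [-0.0331, 0.9451, 0.2253]
eef_rot: [0.689, 0.719, 0.069, -0.056]
ft_force: [0.1, 0.2, 0.7]
width: 0.0867
```

```bash
python3 st.py
```

```text
8.95 [-1.733  1.227  1.272  0.162 -1.206  1.686 -1.526] [-0.0331  0.9451  0.2253]
[[-0.043  0.999  0.015]
 [ 0.984  0.04   0.176]
 [ 0.175  0.022 -0.984]]
```

>>> move_arm:
  series:
    - [2,0,-2,0]
    - [2,0,-2,0]
    - [2,0,-2,0]
    - [2,0,-2,0]
    - [2,0,-2,0]
    - [2,0,-2,0]
    - [2,0,-2,0]
    - [2,0,-2,0]
    - [2,0,-2,0]
    - [2,0,-2,0]
    - [2,0,-2,0]
    - [2,0,-2,0]

```text
time: 10.15
ee_pos: [-0.0356, 0.8472, 0.4474]
eef_rot: [0.688, 0.718, 0.083, -0.071]
ft_force: [0.2, 0.5, 0.5]
width: 0.0872
```

```bash
python3 st.py
```

```text
10.15 [-1.759  0.962  1.272  0.162 -1.157  1.906 -1.528] [-0.0356  0.8472  0.4474]
[[-0.044  0.999  0.013]
 [ 0.975  0.04   0.217]
 [ 0.216  0.022 -0.976]]
```

>>> move_arm:
  series:
    - [1,0,-3,0]
    - [1,0,-3,0]
    - [1,0,-3,0]
    - [1,0,-3,0]
    - [1,0,-3,0]
    - [1,0,-3,0]
    - [1,0,-3,0]
    - [1,0,-3,0]
    - [1,0,-3,0]
    - [1,0,-3,0]

```text
time: 11.15
ee_pos: [-0.0323, 0.7168, 0.6238]
eef_rot: [0.684, 0.716, 0.104, -0.095]
ft_force: [-0.4, -0.9, 1.0]
width: 0.087
```

```bash
python3 st.py
```

```text
11.15 [-1.751  0.652  0.439  0.162 -0.333  2.059 -1.589] [-0.0323  0.7168  0.6238]
[[-0.047  0.999  0.007]
 [ 0.959  0.043  0.279]
 [ 0.279  0.019 -0.96 ]]
```

>>> move_arm:
  series:
    - [1,0,-3,0]
    - [1,0,-3,0]
    - [1,0,-3,0]
    - [1,0,-3,0]
    - [1,0,-3,0]
    - [1,0,-3,0]
    - [1,0,-3,0]
    - [1,0,-3,0]
    - [1,0,-3,0]
    - [1,0,-3,0]

```text
time: 12.15
ee_pos: [-0.0454, 0.6707, 0.707]
eef_rot: [0.674, 0.71, 0.149, -0.138]
ft_force: [0.2, 0.7, -1.1]
width: 0.0871
```

```bash
python3 st.py
```

```text
12.15 [-1.845  0.561  0.874  0.163 -0.671  2.058 -1.567] [-0.0454  0.6707  0.707 ]
[[-0.053  0.999  0.005]
 [ 0.916  0.047  0.397]
 [ 0.397  0.026 -0.918]]
```

Each out-of-reach command adds to the tool's lean, so the fingers will be able to lead below the gripper body. I'll add a bit more.

>>> move_arm:
  series:
    - [1,0,-3,0]
    - [1,0,-3,0]
    - [1,0,-3,0]
    - [1,0,-3,0]
    - [1,0,-3,0]
    - [1,0,-3,0]
    - [1,0,-3,0]
    - [1,0,-3,0]
    - [1,0,-3,0]
    - [1,0,-3,0]
    - [1,0,-3,0]
    - [1,0,-3,0]
    - [1,0,-3,0]
    - [1,0,-3,0]

```text
time: 13.55
ee_pos: [-0.0655, 0.5953, 0.8034]
eef_rot: [0.656, 0.701, 0.201, -0.192]
ft_force: [-0.8, 0.6, 0.8]
width: 0.0867
```

```bash
python3 st.py
```

```text
13.55 [-1.978  0.422  1.048  0.163 -0.725  2.058 -1.577] [-0.0655  0.5953  0.8034]
[[-0.064  0.998 -0.005]
 [ 0.843  0.057  0.535]
 [ 0.534  0.03  -0.845]]
```

>>> move_arm:
  series:
    - [1,0,-3,0]
    - [1,0,-3,0]
    - [1,0,-3,0]
    - [1,0,-3,0]
    - [1,0,-3,0]
    - [1,0,-3,0]
    - [1,0,-3,0]
    - [1,0,-3,0]

```text
time: 14.35
ee_pos: [-0.0566, 0.5408, 0.8552]
eef_rot: [0.647, 0.693, 0.228, -0.223]
ft_force: [0.4, -0.3, -0.2]
width: 0.087
```

```bash
python3 st.py
```

```text
14.35 [-1.995  0.296  0.63   0.162 -0.299  2.058 -1.609] [-0.0566  0.5408  0.8552]
[[-0.064  0.998 -0.014]
 [ 0.794  0.059  0.606]
 [ 0.605  0.027 -0.796]]
```

```bash
cat > tl.py <<'E'
import sys
from h import *
from scipy.spatial.transform import Rotation as Ro
s=read_state();M=Ro.from_quat(s["eef_rot"]).as_matrix()
print(s["time"],s["joint_positions"].round(2),s["ee_pos"].round(4),s["ft_force"].round(1),s["width"]);print(M.round(3))
for a in sys.argv[1:]:
    g=np.array([float(v) for v in a.split(",")]);print(a,"->",(M.T@(g-s["ee_pos"])).round(4))
E
python3 tl.py .2,.55,.55 .42,.45,.45
```

```text
14.35 [-1.99  0.3   0.63  0.16 -0.3   2.06 -1.61] [-0.0566  0.5408  0.8552] [ 0.4 -0.3 -0.2] 0.08697520148105493
[[-0.064  0.998 -0.014]
 [ 0.794  0.059  0.606]
 [ 0.605  0.027 -0.796]]
.2,.55,.55 -> [-0.1937  0.2482  0.2448]
.42,.45,.45 -> [-0.3475  0.4591  0.2608]
```

>>> move_arm:
  series:
    - [-0.02,0.025,0.025,0]
    - [-0.04,0.05,0.05,0]
    - [-0.06,0.075,0.075,0]
    - [-0.08,0.1,0.1,0.01]
    - [-0.1,0.125,0.125,0.02]
    - [-0.12,0.15,0.15,0.03]
    - [-0.14,0.18,0.18,0.045]
    - [-0.16,0.21,0.21,0.045]
    - [-0.19,0.25,0.245,0.045]
    - [-0.22,0.285,0.25,0.045]
    - [-0.245,0.32,0.25,0.045]
    - [-0.27,0.355,0.255,0.045]
    - [-0.3,0.39,0.26,0.045]
    - [-0.32,0.425,0.26,0.045]
    - [-0.347,0.459,0.26,0.045]
    - [-0.347,0.459,0.26,0.045]
    - [-0.347,0.459,0.26,0.045]

```text
time: 16.05
ee_pos: [0.4204, 0.4495, 0.4505]
eef_rot: [0.663, 0.677, 0.223, -0.229]
ft_force: [-1.3, 0.3, 0.0]
width: 0.0868
```

```bash
python3 tl.py .55,.1,.40 .55,-.26,.36
```

```text
16.05 [-2.2  -0.48  1.18  1.58  0.07  1.21 -0.92] [0.4204 0.4495 0.4505] [-1.3  0.3  0. ] 0.0868157272354515
[[-0.016  1.    -0.015]
 [ 0.795  0.022  0.606]
 [ 0.606 -0.002 -0.795]]
.55,.1,.40 -> [-0.3106  0.122  -0.1736]
.55,-.26,.36 -> [-0.6211  0.1142 -0.36  ]
```

>>> move_arm:
  series:
    - [-0.03,0.012,-0.017,0]
    - [-0.06,0.024,-0.034,0]
    - [-0.09,0.036,-0.051,0]
    - [-0.12,0.048,-0.068,0]
    - [-0.15,0.06,-0.085,0]
    - [-0.18,0.07,-0.1,0]
    - [-0.21,0.08,-0.12,0]
    - [-0.24,0.095,-0.135,0]
    - [-0.27,0.11,-0.15,0]
    - [-0.31,0.122,-0.174,0]
    - [-0.31,0.122,-0.174,0]
    - [-0.31,0.122,-0.174,0]
  claw: -0.31

```text
time: 17.25
ee_pos: [0.5166, 0.1081, 0.4069]
eef_rot: [0.666, 0.675, 0.231, -0.216]
ft_force: [0.7, 1.2, 0.1]
width: 0.0304
```

```bash
python3 tl.py .55,-.23,.38
```

```text
17.25 [-1.63 -0.5   1.34  1.59 -0.13  1.47 -0.26] [0.5166 0.1081 0.4069] [0.7 1.2 0.1] 0.03035992265255842
[[-0.019  1.     0.017]
 [ 0.8    0.005  0.6  ]
 [ 0.6    0.025 -0.8  ]]
.55,-.23,.38 -> [-0.2872  0.0311 -0.1807]
```

```bash
cat > fk.py <<'E'
import numpy as np, itertools
from scipy.spatial.transform import Rotation as Ro
from scipy.optimize import least_squares
D=[([-1.15055,.33292,-.06473,1.46095,.02159,1.34993,-.0885],[.26764,.56435,.22172],[.2196,.97559,-.00074,-.00014]),
([-1.552,1.024,-.953,.187,.895,1.994,-1.674],[-.01639,.83645,.32814],[.6938,.72009,.01004,.00268]),
([-1.639,1.077,-.146,.163,.16,1.894,-1.611],[-.01697,.86405,.27598],[.69115,.72261,.01177,.00394]),
([-1.709,1.188,1.026,.162,-.957,1.82,-1.516],[-.01214,.89421,.23555],[.69178,.72168,.02345,-.00844]),
([-1.731,1.079,1.271,.161,-1.177,1.923,-1.512],[-.022,.8582,.3476],[.691,.721,.037,-.023]),
([-1.759,.962,1.272,.162,-1.157,1.906,-1.528],[-.0356,.8472,.4474],[.688,.718,.083,-.071]),
([-1.751,.652,.439,.162,-.333,2.059,-1.589],[-.0323,.7168,.6238],[.684,.716,.104,-.095]),
([-1.845,.561,.874,.163,-.671,2.058,-1.567],[-.0454,.6707,.707],[.674,.71,.149,-.138]),
([-1.995,.296,.63,.162,-.299,2.058,-1.609],[-.0566,.5408,.8552],[.647,.693,.228,-.223]),
([-2.2,-.48,1.18,1.58,.07,1.21,-.92],[.4204,.4495,.4505],[.663,.677,.223,-.229]),
([-1.63,-.5,1.34,1.59,-.13,1.47,-.26],[.5166,.1081,.4069],[.666,.675,.231,-.216])]
def Z(a):c,s=np.cos(a),np.sin(a);return np.array([[c,-s,0],[s,c,0],[0,0,1]])
def Y(a):c,s=np.cos(a),np.sin(a);return np.array([[c,0,s],[0,1,0],[-s,0,c]])
def fk(q,P,S,full=False):
    h,a,b,c,o1,o2,o3,e,f,g,phi=P
    R=Z(-q[0]);p=R@[o1,o2,h];R=R@Y(q[1])@Z(S[0]*q[2]);p0=p
    p=p+R@[e,o3,a];el=p;R=R@Y(q[3])@Z(S[1]*q[4]);p=p+R@[f,g,b];wr=p
    R=R@Y(q[5]);R=R@Z(S[2]*q[6]+phi);p=p+R@[0,0,c]
    return (p,R,[p0,el,wr,p]) if full else (p,R)
def res(P,S):
    o=[]
    for q,x,w in D:
        p,R=fk(q,P,S);o+=list((p-x)*1);o+=list((Ro.from_matrix(R).inv()*Ro.from_quat(w)).as_rotvec()*.5)
    return np.array(o)
if __name__=="__main__":
    best=[]
    for S in itertools.product([1,-1],repeat=3):
        for ph in (np.pi/2,-np.pi/2,0,np.pi):
            s=least_squares(res,[.35,.4,.4,.25,0,0,0,0,0,0,ph],args=(S,));best.append((s.cost,S,s.x,s.fun))
    best.sort(key=lambda t:t[0])
    for b in best[:2]:print(b[0],b[1],b[2].round(4),np.abs(b[3]).max())
    np.savez("fk.npz",S=best[0][1],P=best[0][2])
E
python3 fk.py
```

```text
1.4304098211372776e-05 (-1, -1, -1) [ 2.5810e-01  4.4990e-01  4.8900e-01  3.5270e-01 -1.0000e-04 -2.2700e-02
 -2.3700e-02  5.0000e-04 -1.0000e-03  8.0000e-04  1.5709e+00] 0.002495628076444854
1.4304098211372813e-05 (-1, -1, -1) [ 2.5810e-01  4.4990e-01  4.8900e-01  3.5270e-01 -1.0000e-04 -2.2700e-02
 -2.3700e-02  5.0000e-04 -1.0000e-03  8.0000e-04 -4.7123e+00] 0.002495628078415098
```

```bash
cat > ik.py <<'E'
from fk import *
z=np.load("fk.npz");P,S=z["P"],z["S"]
lo=np.array([-2.6,-.5,-1.47,.16,-1.27,.06,-2.6])+.03;hi=np.array([2.6,2.12,1.34,2.42,4.41,2.06,2.6])-.03
def ik(x,R,q0):
    def f(q):
        p,M=fk(q,P,S);return np.r_[(p-x)*2,Ro.from_matrix(M.T@R).as_rotvec(),(q-q0)*1e-4]
    s=least_squares(f,np.clip(q0,lo,hi),bounds=(lo,hi),max_nfev=150);return s.x,np.abs(s.fun[:6]).max()
def RL(th,az=1.57,flip=0):
    zt=np.array([np.cos(az)*np.sin(th),np.sin(az)*np.sin(th),-np.cos(th)])
    yt=np.array([np.sin(az),-np.cos(az),0])*(1 if not flip else -1)
    return np.c_[np.cross(yt,zt),yt,zt]
if __name__=="__main__":
    rng=np.random.default_rng(0)
    for th in (.35,.45,.55,.65):
      for flip in (0,1):
        out=[]
        for k in range(40):
            q,e=ik(np.array([.557,-.17,.03]),RL(th,1.57,flip),rng.uniform(lo,hi))
            if e<2e-3: out.append(q)
        print(th,flip,len(out))
        for q in sorted(out,key=lambda q:q[2])[::max(1,len(out)//6)]: print("  ",q.round(2),[v.round(2) for v in fk(q,P,S,True)[2][1:3]])
E
python3 ik.py
```

```text
0.35 0 25
   [ 1.3   1.14 -1.44  1.61  0.79  1.36 -0.19] [array([ 0.09, -0.41,  0.43]), array([ 0.56, -0.29,  0.36])]
   [ 1.2   0.88 -1.15  1.61  0.47  1.2   0.01] [array([ 0.1 , -0.35,  0.53]), array([ 0.56, -0.29,  0.36])]
   [ 1.16  0.82 -1.06  1.61  0.38  1.17  0.07] [array([ 0.11, -0.33,  0.55]), array([ 0.56, -0.29,  0.36])]
   [ 1.02  0.7  -0.83  1.62  0.18  1.12  0.21] [array([ 0.13, -0.28,  0.59]), array([ 0.56, -0.29,  0.36])]
   [ 0.48  0.54 -0.1   1.66 -0.3   1.11  0.55] [array([ 0.18, -0.15,  0.64]), array([ 0.56, -0.29,  0.36])]
   [-0.06  0.61  0.62  1.69 -0.7   1.22  0.84] [array([ 0.25, -0.03,  0.63]), array([ 0.56, -0.29,  0.36])]
   [-0.29  0.77  0.97  1.7  -0.93  1.36  0.99] [array([0.3 , 0.05, 0.6 ]), array([ 0.56, -0.29,  0.36])]
0.35 1 9
   [ 0.45  0.53 -0.05  1.66 -0.33  1.11 -2.57] [array([ 0.19, -0.14,  0.64]), array([ 0.56, -0.29,  0.36])]
   [ 0.45  0.53 -0.05  1.66 -0.33  1.11 -2.57] [array([ 0.19, -0.14,  0.64]), array([ 0.56, -0.29,  0.36])]
   [ 0.45  0.53 -0.05  1.66 -0.33  1.11 -2.57] [array([ 0.19, -0.14,  0.64]), array([ 0.56, -0.29,  0.36])]
   [
[... 4959 characters left out ...]
07,  0.59]), array([ 0.56, -0.38,  0.31])]
0.65 1 12
   [ 0.89  0.75 -0.5   1.51 -0.25  1.26 -2.57] [array([ 0.16, -0.27,  0.58]), array([ 0.56, -0.38,  0.31])]
   [ 0.89  0.75 -0.5   1.51 -0.26  1.26 -2.57] [array([ 0.16, -0.27,  0.58]), array([ 0.56, -0.38,  0.31])]
   [ 0.85  0.73 -0.44  1.52 -0.3   1.27 -2.54] [array([ 0.17, -0.26,  0.59]), array([ 0.56, -0.38,  0.31])]
   [ 0.59  0.69 -0.08  1.53 -0.52  1.32 -2.38] [array([ 0.21, -0.2 ,  0.6 ]), array([ 0.56, -0.38,  0.31])]
   [ 0.32  0.7   0.3   1.55 -0.74  1.4  -2.24] [array([ 0.26, -0.13,  0.61]), array([ 0.56, -0.38,  0.31])]
   [ 0.06  0.8   0.68  1.57 -0.95  1.53 -2.1 ] [array([ 0.31, -0.06,  0.58]), array([ 0.56, -0.38,  0.31])]
```

```bash
cat > sim.py <<'E'
from ik import *
from h import read_state
def step(q,x,R):
    for _ in range(30):
        p,M=fk(q,P,S);e=np.r_[x-p,M@Ro.from_matrix(M.T@R).as_rotvec()]
        if np.abs(e).max()<1e-4:break
        J=np.zeros((6,7))
        for i in range(7):
            d=q.copy();d[i]+=1e-5;p2,M2=fk(d,P,S);J[:,i]=np.r_[(p2-p),Ro.from_matrix(M2@M.T).as_rotvec()]/1e-5
        free=np.ones(7,bool)
        for _ in range(4):
            dq=np.zeros(7);Jf=J[:,free];dq[free]=Jf.T@np.linalg.solve(Jf@Jf.T+1e-4*np.eye(6),e)
            bad=free&(((q+dq)<lo)|((q+dq)>hi))
            if not bad.any():break
            free&=~bad
        q=np.clip(q+np.clip(dq,-.2,.2),lo,hi)
    return q,np.abs(e).max()
def run(q,R,wps,n=12,verbose=True):
    x=fk(q,P,S)[0];mx=0
    for w in wps:
        w=np.array(w);x0=x
        for k in range(1,n+1):
            x=x0+(w-x0)*k/n;q,e=step(q,x,R);mx=max(mx,e)
        if verbose:print(w,q.round(2),"err",round(e,4),"maxerr",round(mx,3), "elbow",fk(q,P,S,True)[2][1].round(2))
    return q,mx
if __name__=="__main__":
    s=read_state();q=s["joint_positions"];R=Ro.from_quat(s["eef_rot"]).as_matrix()
    print(fk(q,P,S)[0],s["ee_pos"])
    for name,w in dict(A=[(.42,.45,.45),(.3,.75,.5),(.6,.6,.5),(.75,.3,.5),(.8,0,.45),(.7,-.15,.42),(.56,-.22,.4),(.56,-.17,.03)],
        B=[(.42,.45,.45),(.2,.65,.6),(.5,.6,.5),(.7,.3,.45),(.7,0,.42),(.6,-.22,.4),(.56,-.17,.03)],
        C=[(.75,.1,.45),(.8,-.1,.45),(.56,-.22,.4),(.56,-.17,.03)]).items():
        print(name);run(q,R,w)
E
python3 sim.py
```

```text
[0.51686894 0.10787039 0.40869308] [0.51659439 0.10808154 0.40693809]
A
[0.42 0.45 0.45] [-1.71 -0.16  0.99  1.59 -0.35  1.21 -0.63] err 0.0 maxerr 0.0 elbow [ 0.05 -0.08  0.7 ]
[0.3  0.75 0.5 ] [-1.74  0.37  0.9   1.12 -0.66  1.24 -0.9 ] err 0.0 maxerr 0.0 elbow [0.01 0.15 0.68]
[0.6 0.6 0.5] [-0.98  0.64  0.81  0.75 -1.04  1.56 -0.52] err 0.0 maxerr 0.0 elbow [0.17 0.19 0.63]
[0.75 0.3  0.5 ] [-0.39  0.77  0.75  0.51 -1.21  1.85 -0.24] err 0.0 maxerr 0.0 elbow [0.29 0.08 0.59]
[0.8  0.   0.45] [ 0.13  0.97  0.59  0.22 -1.24  2.02 -0.04] err 0.0115 maxerr 0.012 elbow [ 0.36 -0.09  0.52]
[ 0.7  -0.15  0.42] [ 0.4   0.75  0.07  0.6  -0.7   2.    0.23] err 0.0 maxerr 0.016 elbow [ 0.26 -0.16  0.59]
[ 0.56 -0.22  0.4 ] [ 0.54  0.49  0.1   1.03 -0.61  1.96  0.51] err 0.0 maxerr 0.016 elbow [ 0.16 -0.15  0.66]
[ 0.56 -0.17  0.03] [ 0.5   0.68  0.05  1.55 -0.6   1.32  0.83] err 0.0 maxerr 0.016 elbow [ 0.22 -0.18  0.61]
B
[0.42 0.45 0.45] [-1.71 -0.16  0.99  1.59 -0.35  1.21 -0.63] err 0.0 maxerr 0.0 elbow [ 0.05 -0.08  0.7 ]
[0.2  0.65 0.6 ] [-1.84  0.02  0.62  1.19 -0.2   1.32 -1.23] err
[... 316 characters left out ...]
r 0.0 elbow [0.26 0.   0.63]
[ 0.6  -0.22  0.4 ] [ 0.33  0.6   0.46  0.92 -0.81  2.03  0.55] err 0.0 maxerr 0.0 elbow [ 0.22 -0.12  0.63]
[ 0.56 -0.17  0.03] [ 0.25  0.71  0.39  1.57 -0.79  1.41  0.96] err 0.0 maxerr 0.0 elbow [ 0.27 -0.12  0.6 ]
C
[0.75 0.1  0.45] [-1.66 -0.47  1.31  1.5  -0.11  1.47 -0.33] err 0.2082 maxerr 0.208 elbow [ 0.05 -0.22  0.65]
[ 0.8  -0.1   0.45] [-1.66 -0.47  1.31  1.35 -0.05  1.61 -0.34] err 0.2582 maxerr 0.258 elbow [ 0.05 -0.22  0.65]
[ 0.56 -0.22  0.4 ] [-1.12 -0.47  1.31  1.57 -0.16  1.72  0.12] err 0.1329 maxerr 0.258 elbow [-0.07 -0.21  0.65]
[ 0.56 -0.17  0.03] [-1.07 -0.47  1.31  2.11 -0.14  1.21  0.21] err 0.158 maxerr 0.258 elbow [-0.08 -0.21  0.65]
```

Run:
```python
from sim import *
s=read_state();q=s["joint_positions"];R=Ro.from_quat(s["eef_rot"]).as_matrix()
W=[(.42,.45,.45),(.3,.72,.5),(.5,.6,.5),(.7,.3,.45),(.7,0,.43),(.6,-.22,.4),(.56,-.17,.03),(.57,.11,.03)]
run(q,R,W)
for w in W[:3]: print(w,(R.T@(np.array(w)-s["ee_pos"])).round(3))
```

```text
[0.42 0.45 0.45] [-1.71 -0.16  0.99  1.59 -0.35  1.21 -0.63] err 0.0 maxerr 0.0 elbow [ 0.05 -0.08  0.7 ]
[0.3  0.72 0.5 ] [-1.78  0.29  0.89  1.2  -0.59  1.22 -0.9 ] err 0.0 maxerr 0.0 elbow [0.01 0.12 0.69]
[0.5 0.6 0.5] [-1.3   0.41  0.88  1.07 -0.86  1.43 -0.53] err 0.0 maxerr 0.0 elbow [0.08 0.15 0.68]
[0.7  0.3  0.45] [-0.63  0.59  0.86  0.95 -1.1   1.73 -0.06] err 0.0 maxerr 0.0 elbow [0.21 0.11 0.64]
[0.7  0.   0.43] [-0.17  0.66  0.86  0.9  -1.13  1.98  0.3 ] err 0.0 maxerr 0.0 elbow [0.27 0.01 0.62]
[ 0.6  -0.22  0.4 ] [ 0.33  0.6   0.46  0.92 -0.81  2.03  0.55] err 0.0 maxerr 0.0 elbow [ 0.22 -0.12  0.63]
[ 0.56 -0.17  0.03] [ 0.25  0.71  0.39  1.57 -0.79  1.41  0.96] err 0.0 maxerr 0.0 elbow [ 0.27 -0.12  0.6 ]
[0.57 0.11 0.03] [-0.11  0.52  0.25  1.85 -0.9   1.08  0.69] err 0.0 maxerr 0.0 elbow [ 0.22 -0.02  0.65]
(0.42, 0.45, 0.45) [ 0.301 -0.094  0.169]
(0.3, 0.72, 0.5) [ 0.549 -0.211  0.289]
(0.5, 0.6, 0.5) [ 0.45  -0.012  0.22 ]
```

>>> move_arm:
  series:
    - [0.04,-0.012,0.02,0]
    - [0.08,-0.025,0.045,0]
    - [0.12,-0.038,0.068,0]
    - [0.16,-0.05,0.09,0]
    - [0.2,-0.063,0.112,0]
    - [0.24,-0.075,0.135,0]
    - [0.28,-0.088,0.157,0]
    - [0.31,-0.1,0.175,0]
    - [0.345,-0.115,0.19,0]
    - [0.38,-0.13,0.207,0]
    - [0.415,-0.147,0.224,0]
    - [0.45,-0.163,0.241,0]
    - [0.48,-0.178,0.256,0]
    - [0.515,-0.195,0.272,0]
    - [0.549,-0.211,0.289,0]
    - [0.549,-0.211,0.289,0]

```text
time: 18.85
ee_pos: [0.2899, 0.727, 0.4954]
eef_rot: [0.663, 0.68, 0.228, -0.216]
ft_force: [-0.4, -0.1, -0.8]
width: 0.0303
```

```bash
python3 tl.py .5,.6,.5 .7,.3,.45
```

```text
18.85 [-1.78  0.3   0.88  1.19 -0.6   1.22 -0.9 ] [0.2899 0.727  0.4954] [-0.4 -0.1 -0.8] 0.03030162872708335
[[-0.028  1.     0.007]
 [ 0.802  0.018  0.596]
 [ 0.596  0.023 -0.803]]
.5,.6,.5 -> [-0.105   0.2078 -0.0779]
.7,.3,.45 -> [-0.3811  0.4012 -0.2152]
```

>>> move_arm:
  series:
    - [-0.02,0.04,-0.015,0]
    - [-0.04,0.08,-0.03,0]
    - [-0.06,0.12,-0.045,0]
    - [-0.08,0.165,-0.06,0]
    - [-0.105,0.208,-0.078,0]
    - [-0.135,0.23,-0.093,0]
    - [-0.165,0.25,-0.108,0]
    - [-0.195,0.272,-0.124,0]
    - [-0.225,0.293,-0.139,0]
    - [-0.257,0.315,-0.155,0]
    - [-0.288,0.337,-0.17,0]
    - [-0.32,0.358,-0.185,0]
    - [-0.35,0.38,-0.2,0]
    - [-0.381,0.401,-0.215,0]
    - [-0.381,0.401,-0.215,0]

```text
time: 20.35
ee_pos: [0.707, 0.2837, 0.4485]
eef_rot: [0.669, 0.673, 0.229, -0.216]
ft_force: [-0.6, -0.1, -0.2]
width: 0.0301
```

```bash
python3 tl.py .7,0,.43 .6,-.23,.40
```

```text
20.35 [-0.6   0.61  0.86  0.92 -1.11  1.75 -0.05] [0.707  0.2837 0.4485] [-0.6 -0.1 -0.2] 0.030056972747440132
[[-0.01   1.     0.016]
 [ 0.802 -0.001  0.598]
 [ 0.598  0.019 -0.802]]
.7,0,.43 -> [-0.2384 -0.007  -0.1549]
.6,-.23,.40 -> [-0.4397 -0.1073 -0.2699]
```

>>> move_arm:
  series:
    - [-0.03,0,-0.02,0]
    - [-0.06,-0.001,-0.04,0]
    - [-0.09,-0.002,-0.06,0]
    - [-0.12,-0.003,-0.08,0]
    - [-0.15,-0.004,-0.1,0]
    - [-0.18,-0.005,-0.117,0]
    - [-0.21,-0.006,-0.136,0]
    - [-0.24,-0.007,-0.155,0.01]
    - [-0.265,-0.02,-0.17,0.02]
    - [-0.29,-0.032,-0.184,0.03]
    - [-0.315,-0.045,-0.2,0.03]
    - [-0.34,-0.057,-0.213,0.03]
    - [-0.365,-0.07,-0.228,0.03]
    - [-0.39,-0.083,-0.242,0.03]
    - [-0.415,-0.095,-0.256,0.03]
    - [-0.44,-0.107,-0.27,0.03]
    - [-0.44,-0.107,-0.27,0.03]

```text
time: 22.05
ee_pos: [0.6005, -0.2293, 0.4004]
eef_rot: [0.678, 0.663, 0.228, -0.22]
ft_force: [-0.2, -1.0, -0.7]
width: 0.0299
```

```bash
python3 tl.py .56,-.20,.25 .555,-.19,.1 .554,-.175,.02
```

```text
22.05 [ 0.33  0.62  0.49  0.89 -0.83  2.05  0.52] [ 0.6005 -0.2293  0.4004] [-0.2 -1.  -0.7] 0.029934477935245278
[[ 0.016  1.     0.016]
 [ 0.799 -0.023  0.601]
 [ 0.601  0.003 -0.799]]
.56,-.20,.25 -> [-0.0677 -0.0417  0.1372]
.555,-.19,.1 -> [-0.15   -0.0474  0.263 ]
.554,-.175,.02 -> [-0.1861 -0.049   0.3359]
```

```bash
python3 tl.py .558,-.15,.36 .558,-.15,.08 .558,-.15,.025
python3 - <<'E'
from h import *
z=np.load("pics/Wtop.npz");W=z["W"].reshape(-1,3)
for a,b in [(.01,.03),(.05,.08),(.08,.1),(.1,.12)]:
    Q=W[(W[:,0]>.55)&(W[:,0]<.8)&(W[:,1]<-.2)&(W[:,1]>-.47)&(W[:,2]>a)&(W[:,2]<b)];print(a,len(Q),circ(Q))
E
```

```text
22.05 [ 0.33  0.62  0.49  0.89 -0.83  2.05  0.52] [ 0.6005 -0.2293  0.4004] [-0.2 -1.  -0.7] 0.029934477935245278
[[ 0.016  1.     0.016]
 [ 0.799 -0.023  0.601]
 [ 0.601  0.003 -0.799]]
.558,-.15,.36 -> [ 0.0384 -0.0445  0.0793]
.558,-.15,.08 -> [-0.13   -0.0454  0.303 ]
.558,-.15,.025 -> [-0.163  -0.0456  0.347 ]
0.01 478 (array([ 0.6713476 , -0.38485083]), np.float64(0.07034578737224864))
0.05 628 (array([ 0.67042442, -0.3847896 ]), np.float64(0.05128064357421962))
0.08 357 (array([ 0.67081138, -0.38428339]), np.float64(0.04013034524272871))
0.1 269 (array([ 0.67038931, -0.38447357]), np.float64(0.0316996620729092))
```

>>> move_arm:
  series:
    - [0.01,-0.011,0.02,0]
    - [0.02,-0.022,0.04,0]
    - [0.03,-0.034,0.06,0]
    - [0.038,-0.045,0.079,0]
    - [0.02,-0.045,0.103,0]
    - [0,-0.045,0.13,0]
    - [-0.02,-0.045,0.157,0]
    - [-0.04,-0.045,0.183,0]
    - [-0.06,-0.045,0.21,0]
    - [-0.08,-0.045,0.237,0]
    - [-0.1,-0.045,0.263,0]
    - [-0.115,-0.045,0.283,0]
    - [-0.13,-0.045,0.303,0]
    - [-0.13,-0.045,0.303,0]

```text
time: 23.45
ee_pos: [0.559, -0.1444, 0.0779]
eef_rot: [0.676, 0.665, 0.227, -0.223]
ft_force: [-1.1, -0.9, -0.4]
width: 0.0301
```

```bash
python3 tl.py .558,-.15,.022
python3 - <<'E'
from h import *
for n in ("scene","top"):
    p,d=imaging.camera(n);cv2.imwrite(f"pics/{n}2.png",p[:,:,::-1]);np.savez(f"pics/{n}2.npz",p=p,d=d)
a=cv2.imread("pics/scene2.png")[110:290,120:340];b=cv2.imread("pics/top2.png")[90:270,180:400]
cv2.imwrite("pics/c2.png",cv2.resize(np.hstack([a,b]),None,fx=1.8,fy=1.8,interpolation=2))
E
```

```text
23.45 [ 0.18  0.63  0.43  1.58 -0.78  1.46  0.86] [ 0.559  -0.1444  0.0779] [-1.1 -0.9 -0.4] 0.03014692843558356
[[ 0.012  1.     0.01 ]
 [ 0.798 -0.016  0.603]
 [ 0.603  0.    -0.798]]
.558,-.15,.022 -> [-0.0382 -0.001   0.0413]
```

View pics/c2.png

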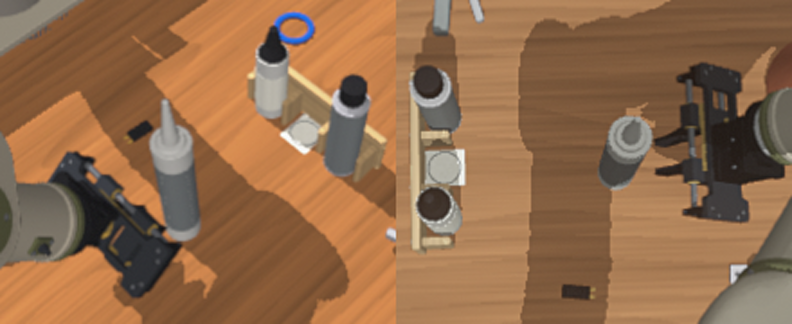

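>>> move_arm:
  series:
    - [-0.01,-0.001,0.01,0]
    - [-0.02,-0.001,0.022,0]
    - [-0.03,-0.001,0.034,0]
    - [-0.04,-0.001,0.044,0]
    - [-0.04,-0.001,0.044,0]

```text
time: 24.05
ee_pos: [0.5582, -0.1534, 0.0199]
eef_rot: [0.677, 0.665, 0.227, -0.221]
ft_force: [-0.1, -0.4, 0.5]
width: 0.0298
```

```bash
python3 tl.py .558,-.12,.02 .564,-.02,.02
```

```text
24.05 [ 0.21  0.71  0.41  1.59 -0.82  1.39  0.93] [ 0.5582 -0.1534  0.0199] [-0.1 -0.4  0.5] 0.029835804746675885
[[ 0.013  1.     0.014]
 [ 0.799 -0.019  0.601]
 [ 0.601  0.003 -0.799]]
.558,-.12,.02 -> [ 0.0267 -0.0009  0.02  ]
.564,-.02,.02 -> [0.1067 0.0032 0.0802]
```

>>> move_arm:
  series:
    - [0.004,0,0.003,0]
    - [0.008,0,0.006,0]
    - [0.012,0,0.009,0]
    - [0.016,0,0.012,0]
    - [0.02,0,0.015,0]
    - [0.023,0,0.0173,0]
    - [0.026,0,0.0195,0]
    - [0.028,0,0.021,0]
    - [0.03,0,0.0225,0]
    - [0.032,0,0.024,0]
    - [0.034,0,0.0256,0]
    - [0.036,0,0.027,0]
    - [0.038,0,0.0286,0]
    - [0.04,0,0.03,0]

```text
time: 25.45
ee_pos: [0.5605, -0.1035, 0.0225]
eef_rot: [0.676, 0.665, 0.228, -0.219]
ft_force: [0.2, -1.1, -0.5]
width: 0.0303
```

```bash
cat > cart.py <<'E'
import sys
from h import *
nm=sys.argv[1];xg,yg=float(sys.argv[2]),float(sys.argv[3])
for n in ("top","scene"):
    p,d=imaging.camera(n);c=imaging.get_calibration(n);cv2.imwrite(f"pics/{n}{nm}.png",p[:,:,::-1])
    W=cloud(n,d,c).reshape(-1,3);hs=cv2.cvtColor(p,cv2.COLOR_RGB2HSV).reshape(-1,3)
    for a,b in [(.09,.14),(.14,.2)]:
        m=(abs(W[:,0]-xg)<.033)&(abs(W[:,1]-yg)<.036)&(W[:,2]>a)&(W[:,2]<b)
        Q=W[m]
        if len(Q)<10: continue
        from scipy.optimize import least_squares
        s=least_squares(lambda t:np.hypot(Q[:,0]-t[0],Q[:,1]-t[1])-.025,[xg,yg],loss="soft_l1",f_scale=.002)
        print(n,(a,b),len(Q),s.x.round(4),"rms",np.sqrt(np.mean(s.fun**2)).round(4))
E
python3 cart.py 3 .558 -.09; python3 tl.py .563,-.02,.02
```

```text
top (0.09, 0.14) 153 [ 0.5538 -0.0997] rms 0.0111
top (0.14, 0.2) 104 [ 0.5601 -0.0748] rms 0.0004
scene (0.09, 0.14) 248 [ 0.561  -0.0788] rms 0.0082
scene (0.14, 0.2) 317 [ 0.5612 -0.0779] rms 0.0008
25.55 [ 0.14  0.66  0.39  1.67 -0.83  1.33  0.89] [ 0.5605 -0.1031  0.0226] [ 0.2 -1.2  0.2] 0.030190141197176106
[[ 0.01   1.     0.016]
 [ 0.8   -0.018  0.6  ]
 [ 0.6    0.007 -0.8  ]]
.563,-.02,.02 -> [0.0649 0.001  0.052 ]
```

View pics/scene3.png

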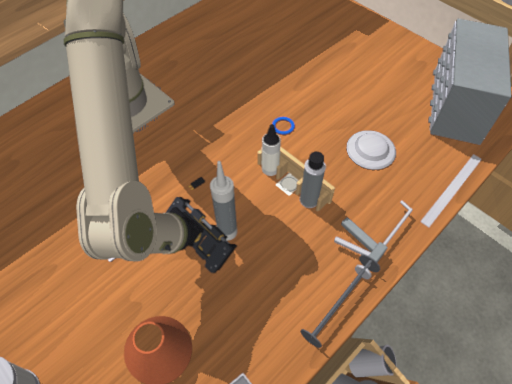

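```bash
python3 tl.py .569,.055,.02
```

```text
25.55 [ 0.14  0.66  0.39  1.67 -0.83  1.33  0.89] [ 0.5605 -0.1031  0.0226] [ 0.2 -1.2  0.2] 0.030190141197176106
[[ 0.01   1.     0.016]
 [ 0.8   -0.018  0.6  ]
 [ 0.6    0.007 -0.8  ]]
.569,.055,.02 -> [0.125  0.0056 0.0971]
```

>>> move_arm:
  series:
    - [0.003,0,0.0025,0]
    - [0.007,0.0003,0.0055,0]
    - [0.012,0.0006,0.0095,0]
    - [0.018,0.0009,0.014,0]
    - [0.024,0.0012,0.0187,0]
    - [0.03,0.0014,0.0233,0]
    - [0.036,0.0016,0.028,0]
    - [0.042,0.0019,0.0326,0]
    - [0.048,0.0022,0.0373,0]
    - [0.054,0.0024,0.042,0]
    - [0.06,0.0027,0.0466,0]
    - [0.066,0.003,0.0513,0]
    - [0.072,0.0032,0.056,0]
    - [0.078,0.0035,0.0606,0]
    - [0.084,0.0038,0.0653,0]
    - [0.09,0.004,0.07,0]
    - [0.096,0.0043,0.0746,0]
    - [0.101,0.0046,0.0785,0]
    - [0.105,0.0048,0.0816,0]
    - [0.107,0.005,0.083,0]

```text
time: 27.55
ee_pos: [0.5679, 0.0323, 0.0204]
eef_rot: [0.676, 0.665, 0.228, -0.219]
ft_force: [-0.9, -2.1, 1.5]
width: 0.0303
```

```bash
python3 cart.py 4 .567 .06; python3 tl.py .572,.08,.02 .572,.117,.02
```

```text
top (0.09, 0.14) 90 [0.5671 0.0607] rms 0.0003
top (0.14, 0.2) 128 [0.5673 0.0608] rms 0.0003
scene (0.09, 0.14) 229 [0.5687 0.0567] rms 0.0009
scene (0.14, 0.2) 318 [0.5685 0.0571] rms 0.0009
27.65 [-0.03  0.57  0.33  1.8  -0.89  1.17  0.77] [0.5679 0.0322 0.0204] [ 0.1 -1.2 -0.1] 0.029826396640849146
[[ 0.011  1.     0.016]
 [ 0.8   -0.018  0.6  ]
 [ 0.6    0.006 -0.8  ]]
.572,.08,.02 -> [0.0381 0.0032 0.0291]
.572,.117,.02 -> [0.0676 0.0026 0.0513]
```

View pics/top4.png

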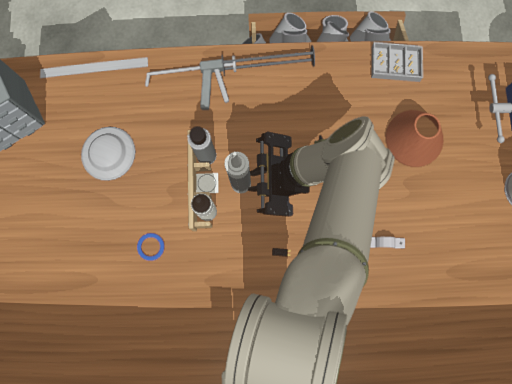

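>>> move_arm:
  series:
    - [0.003,0.0005,0.0023,0]
    - [0.007,0.001,0.0053,0]
    - [0.011,0.0015,0.0083,0]
    - [0.015,0.002,0.0113,0]
    - [0.019,0.0025,0.0143,0]
    - [0.023,0.003,0.0174,0]
    - [0.027,0.0035,0.0205,0]
    - [0.031,0.0037,0.0236,0]
    - [0.035,0.0038,0.0267,0]
    - [0.039,0.0038,0.0297,0]
    - [0.042,0.0038,0.032,0]
    - [0.045,0.0038,0.0343,0]
    - [0.047,0.0037,0.0358,0]
    - [0.049,0.0036,0.0373,0]
    - [0.05,0.0036,0.038,0]

```text
time: 29.15
ee_pos: [0.5728, 0.0946, 0.0201]
eef_rot: [0.676, 0.665, 0.228, -0.219]
ft_force: [-0.6, -2.1, 1.3]
width: 0.0298
```

```bash
python3 cart.py 5 .571 .125; python3 tl.py .572,.116,.02 .572,.118,.02
python3 - <<'E'
import cv2
b=cv2.imread("pics/top5.png")[110:240,160:320];cv2.imwrite("pics/c5.png",cv2.resize(b,None,fx=4.5,fy=4.5,interpolation=2))
E
```

```text
top (0.09, 0.14) 97 [0.5721 0.123 ] rms 0.0004
top (0.14, 0.2) 148 [0.5723 0.1232] rms 0.0004
scene (0.09, 0.14) 230 [0.5735 0.1191] rms 0.001
scene (0.14, 0.2) 327 [0.5733 0.1193] rms 0.0011
29.25 [-0.12  0.55  0.29  1.83 -0.92  1.1   0.7 ] [0.5727 0.0946 0.02  ] [ 0.9 -1.1  1.1] 0.030054411414211793
[[ 0.011  1.     0.016]
 [ 0.8   -0.018  0.6  ]
 [ 0.6    0.007 -0.8  ]]
.572,.116,.02 -> [ 0.0171 -0.0011  0.0129]
.572,.118,.02 -> [ 0.0187 -0.0012  0.0141]
```

View pics/c5.png

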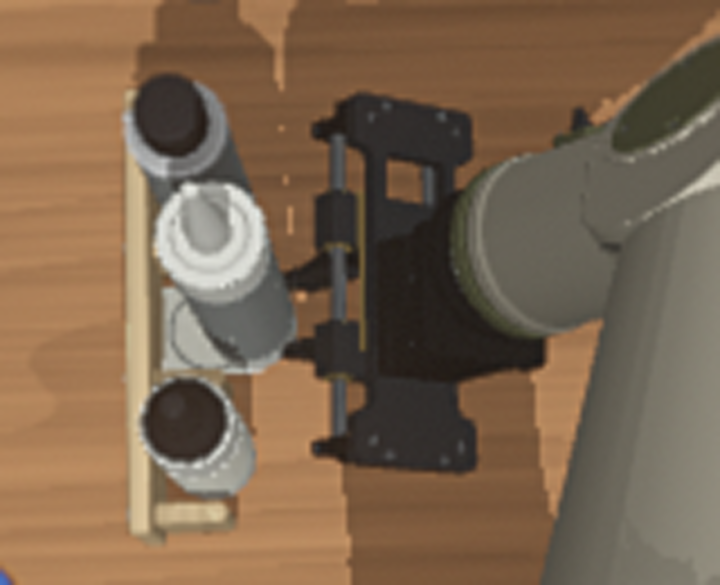

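>>> move_arm:
  series:
    - [0.002,0,0.0015,0]
    - [0.004,0,0.003,0]
    - [0.006,0,0.0045,0]
    - [0.008,0,0.006,0]
    - [0.0095,0,0.0072,0]
    - [0.011,-0.0003,0.0083,0]
    - [0.0125,-0.0005,0.0094,0]
    - [0.014,-0.0005,0.0106,0]
    - [0.015,-0.0005,0.0113,0]
    - [0.016,-0.0005,0.0121,0]
    - [0.0165,-0.0005,0.0125,0]
    - [0.0165,-0.0005,0.0125,0]

```text
time: 30.45
ee_pos: [0.5726, 0.1152, 0.02]
eef_rot: [0.676, 0.665, 0.228, -0.219]
ft_force: [-0.3, -2.6, 1.0]
width: 0.0304
```

```bash
python3 cart.py 6 .572 .143; python3 tl.py .572,.118,.02
```

```text
top (0.09, 0.14) 107 [0.572  0.1439] rms 0.0004
top (0.14, 0.2) 148 [0.5721 0.1439] rms 0.0004
scene (0.09, 0.14) 235 [0.5732 0.1395] rms 0.001
scene (0.14, 0.2) 330 [0.5733 0.1398] rms 0.001
30.55 [-0.14  0.54  0.28  1.84 -0.93  1.08  0.68] [0.5726 0.1151 0.02  ] [ 0.2 -0.6  0.8] 0.02999155510560646
[[ 0.011  1.     0.016]
 [ 0.8   -0.019  0.6  ]
 [ 0.6    0.007 -0.8  ]]
.572,.118,.02 -> [ 0.0023 -0.0007  0.0017]
```

>>> move_arm:
  series:
    - [0.0008,0,0.0006,0]
    - [0.0016,0,0.0012,0]
    - [0.0016,0,0.0012,0]

```text
time: 30.85
ee_pos: [0.5727, 0.1172, 0.0199]
eef_rot: [0.676, 0.665, 0.228, -0.219]
ft_force: [0.3, -1.6, 1.1]
width: 0.0303
```

```bash
python3 cart.py 7 .572 .145; python3 tl.py .572,.06,.02
```

```text
top (0.09, 0.14) 104 [0.5721 0.1459] rms 0.0004
top (0.14, 0.2) 148 [0.5721 0.146 ] rms 0.0004
scene (0.09, 0.14) 234 [0.5734 0.1416] rms 0.0009
scene (0.14, 0.2) 326 [0.5731 0.1417] rms 0.0011
30.95 [-0.15  0.54  0.28  1.84 -0.93  1.08  0.67] [0.5727 0.1172 0.0199] [ 0.4 -1.6  0.9] 0.029858816803587016
[[ 0.011  1.     0.016]
 [ 0.8   -0.018  0.6  ]
 [ 0.6    0.007 -0.8  ]]
.572,.06,.02 -> [-0.0457  0.0004 -0.0344]
```

>>> move_arm:
  series:
    - [0.0008,0,0.0006,0]
    - [0.0008,0,0.0006,0]

```text
time: 31.15
ee_pos: [0.5727, 0.1182, 0.02]
eef_rot: [0.676, 0.665, 0.228, -0.219]
ft_force: [0.5, -2.3, 0.6]
width: 0.03
```

```bash
python3 cart.py 8 .572 .145; python3 tl.py .572,.06,.02
```

```text
top (0.09, 0.14) 105 [0.572  0.1467] rms 0.0004
top (0.14, 0.2) 149 [0.5722 0.1469] rms 0.0004
scene (0.09, 0.14) 235 [0.5735 0.1425] rms 0.001
scene (0.14, 0.2) 323 [0.5734 0.1426] rms 0.001
31.25 [-0.15  0.54  0.28  1.84 -0.93  1.08  0.67] [0.5727 0.1181 0.0199] [ 0.1 -1.6  0.9] 0.029939785660492962
[[ 0.011  1.     0.016]
 [ 0.8   -0.019  0.6  ]
 [ 0.6    0.007 -0.8  ]]
.572,.06,.02 -> [-0.0464  0.0004 -0.0349]
```

Run:
```python
from h import *
for n in ("top","scene"):
    z=np.load(f"pics/W{n}.npz");W=z["W"].reshape(-1,3)
    for xa,xb in [(.545,.6),(.46,.69)]:
        m=(W[:,0]>xa)&(W[:,0]<xb)&(W[:,1]>.155)&(W[:,1]<.2)&(W[:,2]>.015)&(W[:,2]<.062)
        Q=W[m];print(n,"face",len(Q),np.percentile(Q[:,1],[10,50,90]).round(4) if len(Q) else "")
        m=(W[:,0]>xa)&(W[:,0]<xb)&(W[:,1]>.15)&(W[:,1]<.2)&(abs(W[:,2]-.07)<.003)
        Q=W[m];print(n,"top",len(Q),np.percentile(Q[:,1],[0,3,50,97,100]).round(4) if len(Q) else "")
```

```text
top face 64 [0.1722 0.1724 0.1729]
top top 94 [0.1728 0.173  0.1778 0.1828 0.1831]
top face 239 [0.1581 0.1717 0.1729]
top top 327 [0.1516 0.1729 0.1782 0.1833 0.1853]
scene face 159 [0.1664 0.1678 0.1694]
scene top 65 [0.1657 0.1667 0.1705 0.1778 0.1785]
scene face 363 [0.1622 0.1676 0.1695]
scene top 166 [0.1534 0.1663 0.1715 0.1781 0.1788]
```

>>> move_arm:
  series:
    - [-0.002,0,-0.0015,0]
    - [-0.006,0,-0.0045,0]
    - [-0.014,0,-0.0105,0]
    - [-0.03,0,-0.0225,0]
    - [-0.046,0,-0.035,0]
    - [-0.062,0,-0.047,0]
    - [-0.078,0,-0.06,0]
    - [-0.09,0,-0.075,0]
    - [-0.1,0,-0.09,0]
    - [-0.105,0,-0.105,0]
    - [-0.105,0,-0.12,0]
    - [-0.105,0,-0.12,0]
    - [-0.105,0,-0.12,0]

```text
time: 32.55
ee_pos: [0.5699, -0.0373, 0.0534]
eef_rot: [0.676, 0.666, 0.228, -0.219]
ft_force: [-0.1, -0.2, 0.4]
width: 0.03
```

```bash
python3 cart.py 9 .572 .145; python3 tl.py
python3 - <<'E'
from h import *
a=np.load("pics/top0.npz")["p"];p=cv2.imread("pics/top9.png");print(p.shape)
cv2.imwrite("pics/c9.png",np.hstack([cv2.resize(cv2.imread("pics/scene9.png"),(400,300)),cv2.resize(p,(400,300))]))
E
```

```text
top (0.09, 0.14) 106 [0.572  0.1468] rms 0.0004
top (0.14, 0.2) 150 [0.5723 0.1468] rms 0.0004
scene (0.09, 0.14) 239 [0.5736 0.1425] rms 0.001
scene (0.14, 0.2) 322 [0.5733 0.1427] rms 0.0011
32.65 [ 0.05  0.57  0.38  1.72 -0.84  1.3   0.79] [ 0.5694 -0.0367  0.0528] [ 0.8 -0.4 -0.7] 0.03053915802473324
[[ 0.01   1.     0.015]
 [ 0.799 -0.017  0.601]
 [ 0.601  0.006 -0.799]]
(384, 512, 3)
```

View pics/c9.png

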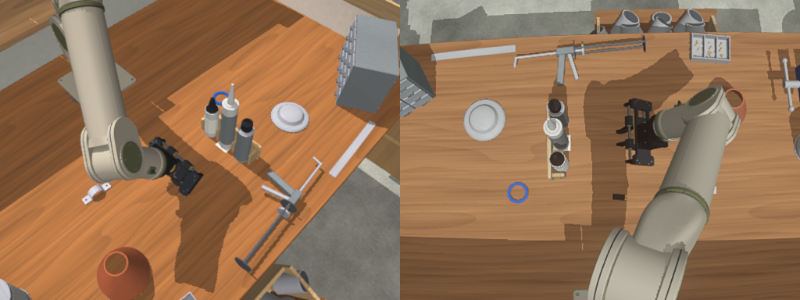

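The cartridge stands upright in the middle bay between its two neighbours. The gripper is clear, about 180 mm away, and nothing else appears moved.

```bash
python3 -c "
from bench import r
print(r.close_job())"
```

```text
the job is handed in; nothing more can be done
None
```

The cartridge is standing upright in the empty middle bay, about 1 mm or less from the back board. The arm is clear, and I handed the job in at about 33 s of the 64 s allowed.

**How I pushed it:** With the tool pointing straight down, the gripper body would have hit the tall cartridge before the fingers did. I leaned the tool about 37° first. The moves have no tilt axis, so I got the lean by repeatedly commanding poses just out of reach. I then pushed with the two fingertips about 30 mm apart, touching roughly 25 mm above the plank. I moved at about 80 mm/s or less, slowing to about 20 mm/s or less inside the bay.

**Last checks:**

| Check | Top camera | Scene camera |
|---|---|---|
| Cartridge axis (x, y) | 0.572, 0.147 m | 0.573, 0.1425 m |
| Card centre (x, y) | 0.572, 0.145 m | about 0.572, 0.143 m |
| Gap to back board | about 0.7 mm | about 0.3 mm |

- **Upright:** fits at two heights on the cartridge agreed to within 0.3 mm, and it did not move when I withdrew.
- **Force:** tool force readings stayed at about 3 N or less during the push.
- **Gripper clearance:** the fingertips ended about 180 mm back from the cartridge axis.

**Disagreements and limits:**
- **Camera offset:** the two cameras differ by about 4 mm in world y, but each shows the cartridge in place relative to the rack.
- **Board contact:** I saw no clear rise in force to confirm it touches the board, so I relied on the measured gap.
- **Other objects:** I checked these only by eye in the last pictures, where they looked unmoved. In the final top view the arm hides part of the bracket and lamp shade, but the scene view shows both.

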